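# Click the drip tray home on the coffee machine

## Robot

A 6-joint arm with a two-finger parallel gripper is mounted at the origin on the work surface. World frame = base frame: x ahead of the robot, y to its left, z up, the work surface at z = 0. Lengths are in m, angles in rad, forces in N, time in s.
With the tool pointing down it reaches from about 0.35 to 0.975 m from the base axis. Payload 4.9 kg.
Tool frame: the origin (TCP) lies at the very end of the fingers, on their centre line; the grasp point (between the pads) lies 19 mm behind it; z points along the fingers, x is the direction in which the jaws open and shut, and the axes are right-handed (so a half turn about z gives the same grasp; the last joint's range is limited). The gripper opens to 85 mm and grips with 20 to 120 N. Pads are 22 mm wide; open, the fingers measure 114 mm over their backs; the gripper's body (76 mm by 85 mm) begins 54 mm behind the grasp point. The pads swing forward as they close: fully open they stand 13 mm farther back than shut.
Start: joints at [-1.244, 0.053, 1.613, -0, 1.476, -0.119], TCP at [0.269, -0.564, 0.231] pointing down, gripper open.
Joint ranges: [-3.01, 3.01], [-1.01, 2.22], [0.06, 2.58], [-1.02, 4.17], [0.09, 2.62], [-3.14, 3.14]. Speed limits (rad/s): [2.57, 2.57, 3.14, 3.14, 3.14, 3.14].

## Interface

Orientations are given as a rotation vector (axis times angle).
In Python, from station import ctrl, get_image, calibration, job gives the robot as it stands.
- The arm moves only by the tool jog_arm, never from a script. Its argument "deltas" is a list of rows, each a list of 3 entries, a list of its own where there are three numbers: the turn, a rotation vector about the tool's x, y, z in degrees, then the shift along the tool's x, y, z in m, then the finger opening in m, from 0 to 0.0854. In form: [[[ax, ay, az], [tx, ty, tz], gripper], ...]. A call has 1 to 12 rows; each row is the pose to reach, as a shift and turn from the pose commanded when the call began, along the tool's axes at that moment; what a row does not reach only later rows make up. A row lasts 1/12 s, in which the tool goes at most 41.7 mm and 7.16 degrees, less where a joint would pass 70% of its speed; a pose out of reach is approached as far as the arm can. A call with a gripper value outside its range is refused whole. The fingers move at their own pace and stop on an object; "squeeze" is the grip in N (left out, the last holds). Time passes only in rows, so rows that repeat a pose let the fingers close. It gives the time, the measured TCP pose, the force and the opening at its end, in the units of the state.
- ctrl.get_obs(): the state, without advancing time (a new reading comes with each control period).
- get_image(name): name is "scene" or "side" or "wrist"; returns the picture (480x640x3 uint8, red, green, blue); there is no depth.
- calibration(name): a dict with "mtx" (3x3 intrinsics, pixels), "origin" and "rotation" of the camera in the world; the wrist camera has in their place "tool_from_camera" (4x4, takes a point from camera to tool coordinates, whose origin is the TCP and whose axes are the tool frame's). Camera axes: x right, y up, looking along -z (the intrinsics and any distortion apply to the point x, -y, -z); pixel columns grow to the right and rows downward; lengths in m; the calibration is good to about 2 mm. The wrist camera is an equidistant fisheye: a pixel r from the principal point sees the ray r / f radians off the axis. A picture is of the moment at which its call begins: read the wrist's pose just before it. calibration takes no time and is no camera call.
- job.finish_job(): hands the job in, once; it reports no verdict.
The state is a dict: "t": time; "q": joint angles; "dq": joint speeds; "effort": joint torques, N m; "tool_pos": TCP position; "tool_rot": TCP orientation; "contact_force": force on the tool from outside, world axes, zero at the start; "wrist_torque": the same for the moment, N m; "opening": finger opening in m.
Only numpy, scipy, OpenCV 4.12 (cv2) and the standard library are available. Lean on these libraries where they do the work, as an engineer would, in place of code of your own. Each camera call takes 0.05 s, during which the arm holds its last target.

## Task

The coffee machine's drip tray is off and standing crooked on the counter in front of it. Slide it along the counter onto the metal rail at the machine's foot and push it fully home, until the catch clicks and holds it. The tray is nearly full, so keep it level and down on the counter instead of lifting it, do not ram it against the machine, and leave the cups and the other things where they are.

Things in the scene. Friction and masses are not known exactly. Their poses are not given: they have to be found in the camera images.
- coffee_machine: Capsule coffee machine, maroon, black head, fixed. Origin: on the counter where the tray's origin is when fully home (axes then parallel to the tray's). x: the way the tray slides in, y: left of that, z up. Body 150 wide, 250 high, x 20 to 240 mm; the bay in its front, 126 wide, 95 high, takes the tray's rear; its back wall at x = 80 is the tray's hard stop.
- rail_nose (a point): Foremost point of the steel T-rail, on the counter. The rail lies along the machine's x axis (y = 0) from here (machine x = -60 mm) to x = 80. Head 60 wide, z 8 to 14, on a web 44 wide; the nose is a half circle of radius 30.
- head_front (a point): Middle of the lower front edge of the black brewing head, 170 mm up, at machine x = -80, plumb above the front of a tray that is home. The head is 110 wide and 80 high, its spout ends 150 mm up. A gripper held upright behind the tray strikes the head at the end; one leaning back 20 to 40 degrees, fingertips towards the machine, passes.
- catch (a point): Middle of the ball catch: a sprung steel ball in each flank of the rail head, machine x = 62 mm, hidden once the tray is on. It first resists 13 mm before home, peaks 5.5 mm before home; past about 3 mm it draws the tray in against the stop. Pushing through takes 13 to 22 N in all; short of the peak nothing holds the tray. 25 N on the stop does no harm, 40 N is ramming.
- drip_tray: Loose drip tray, cream, steel grille, 0.44 to 0.72 kg. Origin: centre of its underside; x: along it towards the capsule-bin end, which goes in first. 160 long (x -80 to 80), 116 wide (too wide to grasp across), 48 high; the bin (x 21 to 79) reaches 78. Upright flat front and sides. Friction on the counter about 0.6. Starts 180 to 250 mm short of home.
- tray_front (a point): Middle of the tray's flat front face (tray x = -80), 24 mm above the counter: where to push it home.
- tray_mouth (a point): Mouth of the T-slot under the bin end (tray x = 80), on the counter. The slot runs along the tray's x axis, 64 mm wide for the 60 mm rail head, flared at the mouth so that the rail's nose finds its way in from up to about 10 mm off centre.
- mug: White mug, 80 across, 92 high, handle to its +y; origin at the centre of its underside. Bystander: to be left alone.
- espresso_cup: Blue espresso cup, 60 across, 58 high; origin at the centre of its underside. Bystander: to be left alone.
- sugar_jar: Glass sugar jar with a red cap, 72 across, 115 high; origin at the centre of its underside. Bystander: to be left alone.
- capsule_carton: Orange-brown carton, 75 x 125 x 105 high; origin at the centre of its underside. Bystander: to be left alone.
- teaspoon: Steel teaspoon 140 long, lying along its x axis; bystander: to be left alone.
- capsule_gold: Gold coffee capsule, 37 across, 28 high, standing on its rim; bystander: to be left alone.
- capsule_plum: Plum coffee capsule, 37 across, 28 high, standing on its rim; bystander: to be left alone.
Not all that is in view belongs to the job. What is shaped like the drip_tray but blue or purple is not meant.

How it is judged:
By the outcome, as a careful person would: the job done as asked, in the order asked, and still so for the second after the job is handed in, with the robot touching nothing.
It also fails if it takes over 54 s, if anything falls off the work surface, if the arm or the gripper's body presses on something with over 40 N, if the wrist force passes 120 N, or if a joint passes its speed limit or range.

## Working session

There is one attempt and no reset: what is moved stays moved. The work goes in short steps, Python scripts to look and compute and a tool call to move; the robot and the scene stay as the last step left them, time stands still between calls to the robot, and variables do not carry over. Pictures are saved under pics/ and viewed, and the job is handed in when it is done.

Besides the shell and the picture viewer there is one more tool, called after "Emit:" by a JSON object that holds its "api" and its "payload", one argument or row to a line. jog_arm: Moves the arm, as the interface text tells. Its arguments: {"type":"object","properties":{"deltas":{"type":"array","items":{"type":"array"}},"squeeze":{"type":"number"}},"required":["deltas"]}

```bash
ls; mkdir -p pics; python3 - <<'E'
from station import ctrl,get_image,calibration
import cv2
for n in ("scene","side","wrist"):
    o=ctrl.get_obs()
    im=get_image(n); cv2.imwrite(f"pics/{n}0.png",im[:,:,::-1])
    print(n,calibration(n))
print(o)
E
```

```text
pics
scene {'mtx': array([[550.87959437,   0.        , 316.70605351],
       [  0.        , 550.87959437, 242.16594172],
       [  0.        ,   0.        ,   1.        ]]), 'origin': array([1.02588417, 0.80645055, 0.89097289]), 'rotation': array([0.35387444, 1.11289727, 2.34147712])}
side {'mtx': array([[531.10275489,   0.        , 323.65973137],
       [  0.        , 531.10275489, 238.16153751],
       [  0.        ,   0.        ,   1.        ]]), 'origin': array([0.17082745, 0.77346267, 0.9095248 ]), 'rotation': array([ 0.23223791, -1.06396653, -2.53142334])}
wrist {'mtx': array([[371.64829954,   0.        , 321.58748788],
       [  0.        , 371.64829954, 235.65851917],
       [  0.        ,   0.        ,   1.        ]]), 'tool_from_camera': array([[ 9.99999685e-01,  7.45042082e-04,  2.72646484e-04,
         3.43287671e-04],
       [ 7.90585809e-04, -9.64533726e-01, -2.63958458e-01,
        -6.74018213e-02],
       [ 6.63165706e-05,  2.63958590e-01, -9.64534011e-01,
        -1.41694590e-01],
       [ 0.00000000e+00,  0.00000000e+00,  0.00000000e+00,
         1.00000000e+00]])}
{'t': 0.1, 'q': array([-1.24399153e+00,  5.33119113e-02,  1.61417145e+00,  3.11981825e-05,
        1.47597584e+00, -1.18989042e-01]), 'dq': array([-5.28321521e-04,  4.62372726e-04, -2.08264874e-03, -7.00330198e-05,
       -1.54122030e-03,  1.09000307e-03]), 'effort': array([ 1.25923165e-03, -3.94901991e+01, -3.71362889e+01, -4.71004842e-05,
        3.94559975e-03,  1.15732757e-06]), 'tool_pos': array([ 0.2693166 , -0.56337479,  0.23016407]), 'tool_rot': array([-2.65652986e+00,  1.67478666e+00,  2.24548569e-03]), 'contact_force': array([0.32834787, 0.01103759, 0.29470227]), 'wrist_torque': array([-0.0158374 ,  0.00465237,  0.0179796 ]), 'opening': 0.08553629665629027}
```

View pics/scene0.png

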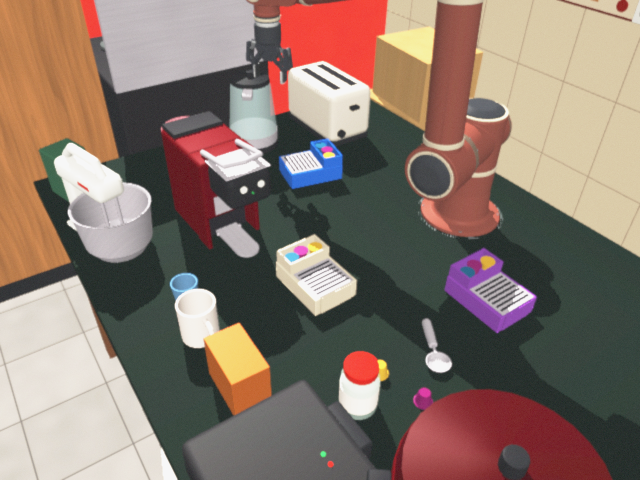

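View pics/side0.png

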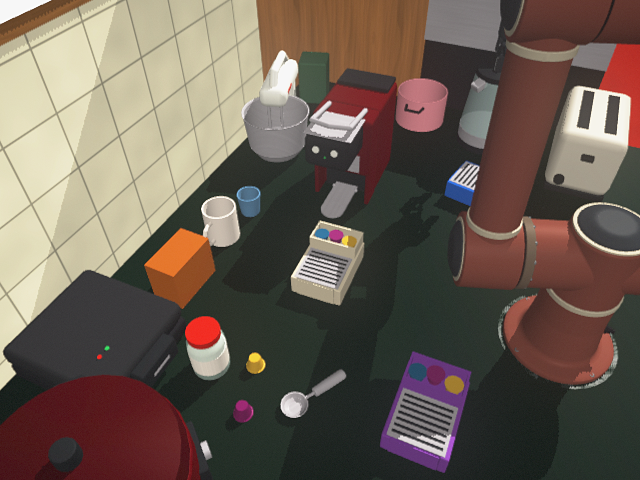

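View pics/wrist0.png

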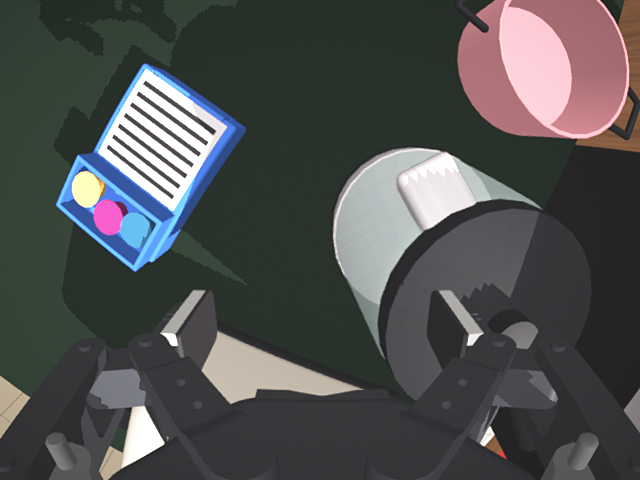

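The scene and side views show the cream tray at scene (315,275) and side (327,262). Its bin end faces the machine, and the grey rail is at scene (238,238) and side (340,198). The blue and purple trays are decoys. I'll zoom in to pick corners.

```bash
cat > h.py <<'E'
import numpy as np, cv2
from scipy.spatial.transform import Rotation as R
from station import calibration
C={n:calibration(n) for n in("scene","side")}
def cast(n,uv,z):
    c=C[n];uv=np.atleast_2d(uv).astype(float);K=c["mtx"]
    d=np.c_[(uv[:,0]-K[0,2])/K[0,0],-(uv[:,1]-K[1,2])/K[1,1],-np.ones(len(uv))]
    d=R.from_rotvec(c["rotation"]).apply(d);o=c["origin"]
    return o+d*((z-o[2])/d[:,2])[:,None]
def proj(n,P):
    c=C[n];K=c["mtx"];p=R.from_rotvec(c["rotation"]).inv().apply(np.atleast_2d(P)-c["origin"])
    return np.c_[K[0,0]*p[:,0]/-p[:,2]+K[0,2],K[1,1]*p[:,1]/p[:,2]+K[1,2]]
def crop(im,x,y,w,h,s):
    return cv2.resize(im[y:y+h,x:x+w],None,fx=s,fy=s,interpolation=cv2.INTER_CUBIC)
E
python3 - <<'E'
from h import *
a=cv2.imread("pics/scene0.png");b=cv2.imread("pics/side0.png")
cv2.imwrite("pics/c1.png",crop(a,200,180,160,140,4))
cv2.imwrite("pics/c2.png",crop(b,270,150,130,160,4)[:600])
E
```

```text
(no output)
```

View pics/c1.png

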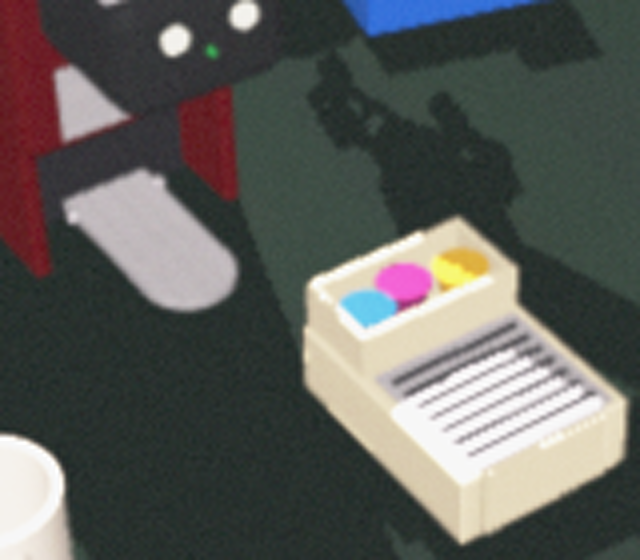

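View pics/c2.png

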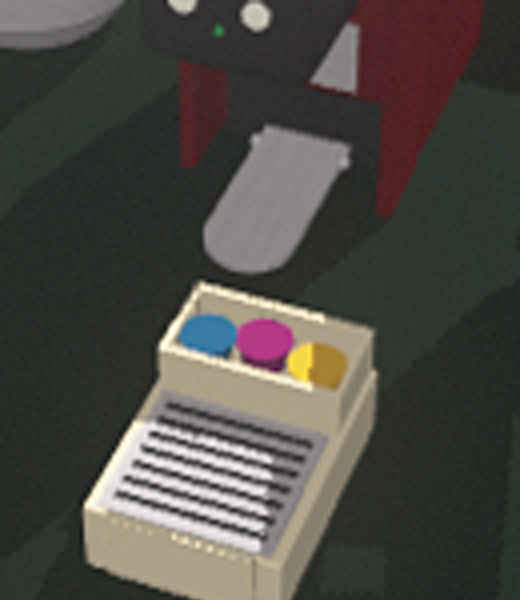

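```bash
python3 - <<'E'
from h import *
np.set_printoptions(precision=4,suppress=True)
def S(n,p,z):
    o=np.array([200,180]) if n=="scene" else np.array([270,150])
    r=cast(n,np.array(p)/4+o-0.375,z); return r
print("machine feet scene",S("scene",[[45,277],[235,200]],0)[:,:2], "side",S("side",[[188,167],[390,216]],0)[:,:2])
print("tray scene z0",S("scene",[[462,543],[622,462],[307,385]],0)[:,:2])
print("tray scene z48",S("scene",[[462,485],[627,403],[303,328]],.048)[:,:2])
print("tray side z48",S("side",[[85,508],[275,557],[377,372]],.048)[:,:2])
print("tray side z0",S("side",[[88,565],[372,425]],.0)[:,:2])
# bin top
print("bin78 scene",S("scene",[[307,283],[458,216],[518,265],[365,340]],.078)[:,:2])
print("bin78 side",S("side",[[200,283],[375,328],[345,395],[160,345]],.078)[:,:2])
# rail mask
from h import crop
for n,seed in(("scene",(240,240)),("side",(340,198))):
    im=cv2.imread(f"pics/{n}0.png"); hsv=cv2.cvtColor(im,cv2.COLOR_BGR2HSV)
    m=((hsv[...,2]>100)&(hsv[...,1]<60)).astype(np.uint8)
    k,l,st,ce=cv2.connectedComponentsWithStats(m)
    i=l[seed[1],seed[0]]; print(n,st[i])
    c=cv2.findContours((l==i).astype(np.uint8),cv2.RETR_EXTERNAL,cv2.CHAIN_APPROX_NONE)[0][0][:,0]
    W=cast(n,c,.014)[:,:2]
    mu=W.mean(0); np.save(f"{n}_rail.npy",W)
    print(cv2.minAreaRect(W.astype(np.float32)*1000),cv2.fitLine((W*1000).astype(np.float32),cv2.DIST_L2,0,.01,.01).ravel())
E
```

```text
machine feet scene [[ 0.6431 -0.2267]
 [ 0.5037 -0.2315]] side [[ 0.6448 -0.2309]
 [ 0.5025 -0.2385]]
tray scene z0 [[ 0.5496  0.1081]
 [ 0.4371  0.1053]
 [ 0.5557 -0.0498]]
tray scene z48 [[ 0.5516  0.1102]
 [ 0.4382  0.1069]
 [ 0.5581 -0.0473]]
tray side z48 [[ 0.5499  0.1078]
 [ 0.4426  0.0979]
 [ 0.4431 -0.0534]]
tray side z0 [[ 0.5505  0.1078]
 [ 0.445  -0.0567]]
bin78 scene [[ 0.5528 -0.0497]
 [ 0.4451 -0.0547]
 [ 0.4414  0.0028]
 [ 0.5509  0.0107]]
bin78 side [[ 0.5537 -0.0515]
 [ 0.4474 -0.0572]
 [ 0.4433 -0.0008]
 [ 0.5529  0.0046]]
scene [216 222  44  36 892]
((573.6849975585938, -204.4970703125), (71.77540588378906, 146.58889770507812), 2.7985353469848633) [   0.0163    0.9999  575.5101 -208.7146]
side [321 182  36  36 808]
((574.681640625, -206.84695434570312), (67.43218994140625, 144.05931091308594), 1.8285555839538574) [   0.0668   -0.9978  573.5829 -211.8469]
```

```bash
python3 - <<'E'
from h import *
np.set_printoptions(precision=1,suppress=True)
for n in("scene","side"):
    W=np.load(f"{n}_rail.npy")*1000
    print(n,"nose y max",W[W[:,1].argmax()],"ymin",W[:,1].min())
    mid=W[(W[:,1]>-255)&(W[:,1]<-172)]
    for s,nm in((1,"left"),(-1,"right")):
        e=mid[s*(mid[:,0]-574)>15]
        p=np.polyfit(e[:,1],e[:,0],1); r=e[:,0]-np.polyval(p,e[:,1]); p=np.polyfit(e[abs(r)<2.5,1],e[abs(r)<2.5,0],1)
        print(nm,len(e),"slope deg",np.degrees(np.arctan(p[0])),"x at -145,-200",np.polyval(p,[-145,-200]))
E
```

```text
scene nose y max [ 576.6 -131. ] ymin -279.0416405190738
left 18 slope deg -2.1078506089269564 x at -145,-200 [603.7 605.7]
right 17 slope deg -1.527781776946605 x at -145,-200 [541.3 542.8]
side nose y max [ 569.1 -135. ] ymin -279.4034605774396
left 19 slope deg -2.2848582109982165 x at -145,-200 [601.5 603.7]
right 19 slope deg -2.394854312184045 x at -145,-200 [542.1 544.4]
```

```bash
python3 - <<'E'
from h import *
np.set_printoptions(precision=3,suppress=True)
print("mug rim ctr scene",cast("scene",[[197,304]],.092),"side",cast("side",[[220,211]],.092))
print("mug handle scene",cast("scene",[[209,328]],.045))
print("esp rim ctr scene",cast("scene",[[184,283]],.058),"side",cast("side",[[249,193]],.058))
print("carton top corners scene",cast("scene",[[205,340],[240,325],[269,369],[233,386]],.105)[:,:2])
print("spoon",cast("scene",[[428,320],[438,365]],0)[:,:2])
print("jar cap",cast("scene",[[361,367]],.115)[:,:2])
E
```

```text
mug rim ctr scene [[0.781 0.024 0.092]] side [[0.772 0.027 0.092]]
mug handle scene [[0.775 0.054 0.045]]
esp rim ctr scene [[ 0.768 -0.084  0.058]] side [[ 0.767 -0.092  0.058]]
carton top corners scene [[0.811 0.131]
 [0.74  0.133]
 [0.746 0.254]
 [0.815 0.251]]
spoon [[0.349 0.255]
 [0.417 0.358]]
jar cap [[0.612 0.345]]
```

```bash
cat >> h.py <<'E'
def Rt(yaw,lean=0):
    "tool x at world yaw (deg), z down; lean deg: turn about tool x tilting tips towards tool +y"
    return R.from_euler('z',yaw,degrees=True)*R.from_euler('x',180,degrees=True)*R.from_euler('x',-lean,degrees=True)
def delta(o,pos,Rg):
    Rc=R.from_rotvec(o["tool_rot"])
    return (np.degrees((Rc.inv()*Rg).as_rotvec()).round(2), Rc.inv().apply(np.array(pos)-o["tool_pos"]).round(4))
E
python3 - <<'E'
from h import *
from station import ctrl
o=ctrl.get_obs()
print(Rt(0,30).as_matrix()[:,2],R.from_rotvec(o["tool_rot"]).as_matrix().round(3))
print(delta(o,[.395,.047,.22],Rt(-88)))
E
```

```text
[ 0.        -0.5       -0.8660254] [[ 0.431 -0.902 -0.001]
 [-0.902 -0.431  0.002]
 [-0.002 -0.    -1.   ]]
(array([1.000e-02, 9.000e-02, 2.354e+01]), array([-0.4966, -0.3766,  0.0112]))
```

Emit:
{"api": "jog_arm", "payload": {
  "deltas": [
    [[0,0,2],[-0.033,-0.025,-0.005],0.085],
    [[0,0,4],[-0.066,-0.05,-0.01],0.085],
    [[0,0,6],[-0.099,-0.075,-0.01],0.085],
    [[0,0,8],[-0.132,-0.1,-0.01],0.085],
    [[0,0,10],[-0.165,-0.125,-0.01],0.085],
    [[0,0,12],[-0.198,-0.15,-0.01],0.085],
    [[0,0,14],[-0.231,-0.175,-0.01],0.085],
    [[0,0,16],[-0.264,-0.2,-0.01],0.085],
    [[0,0,18],[-0.297,-0.225,-0.01],0.085],
    [[0,0,20],[-0.33,-0.25,-0.01],0.085],
    [[0,0,22],[-0.363,-0.275,-0.01],0.085],
    [[0,0,23.5],[-0.396,-0.3,-0.01],0.085]
  ]
}}

```text
t: 1.15
tool_pos: [0.3691, -0.0753, 0.2412]
tool_rot: [-2.258, 2.184, -0.001]
contact_force: [0.8, -1.3, 0.8]
opening: 0.0851
```

```bash
python3 - <<'E'
from h import *
from station import ctrl
o=ctrl.get_obs()
print(o['t'],o['tool_pos'],o['q'],o['contact_force'])
print(delta(o,[.395,.047,.22],Rt(-88)))
E
```

```text
1.15 [ 0.36913399 -0.07534011  0.24122279] [-3.99623729e-01 -6.11125119e-01  2.13420554e+00  5.63591070e-05
  1.61760007e+00  1.13788076e+00] [ 0.82741129 -1.29537129  0.79508898]
(array([-0.05, -0.02, -0.09]), array([-0.1214, -0.0299,  0.0212]))
```

Emit:
{"api": "jog_arm", "payload": {
  "deltas": [
    [[0,0,0],[-0.03,-0.01,0],0.085],
    [[0,0,0],[-0.06,-0.02,0],0.085],
    [[0,0,0],[-0.09,-0.025,0],0.085],
    [[0,0,0],[-0.12,-0.025,0],0.085],
    [[0,0,0],[-0.122,-0.025,0.03],0.085],
    [[0,0,0],[-0.122,-0.025,0.06],0.085],
    [[0,0,0],[-0.122,-0.025,0.09],0.085],
    [[0,0,0],[-0.122,-0.025,0.11],0.085],
    [[0,0,0],[-0.122,-0.025,0.11],0.085]
  ]
}}

```text
t: 1.9
tool_pos: [0.3862, 0.046, 0.1259]
tool_rot: [2.256, -2.177, -0.012]
contact_force: [-1.0, 0.8, -1.2]
opening: 0.085
```

```bash
python3 - <<'E'
from h import *
from station import ctrl,get_image
o=ctrl.get_obs()
print(o['t'],o['tool_pos'],o['q'],o['contact_force'])
print(delta(o,[.395,.047,.006],Rt(-88)))
for n in("wrist","side"): cv2.imwrite(f"pics/{n}1.png",get_image(n)[:,:,::-1])
E
```

```text
1.9 [0.38623003 0.04600322 0.12585132] [-7.33905466e-02 -4.75765804e-01  2.24094702e+00 -1.54308752e-06
  1.38646967e+00  1.46136901e+00] [-1.03682684  0.82440538 -1.19016837]
(array([0.57, 0.06, 0.06]), array([-0.0005, -0.01  ,  0.1198]))
```

View pics/wrist1.png

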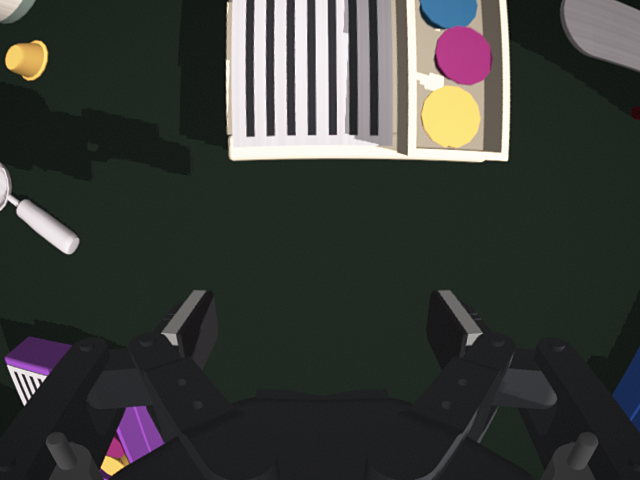

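View pics/side1.png

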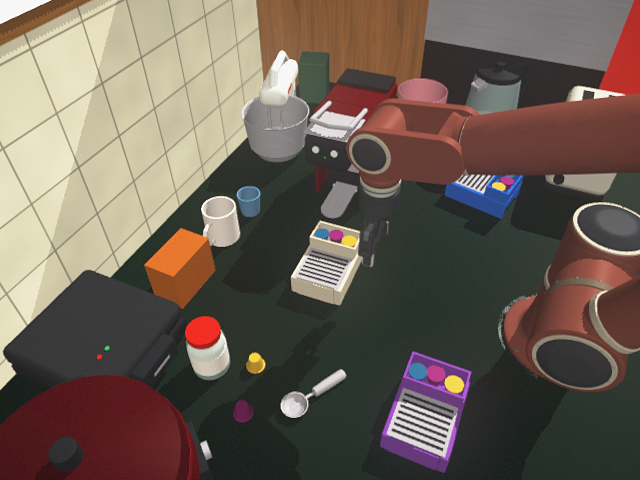

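The wrist view shows the tray square to the tool within about 1°. Its side edge runs along row 158, columns 229–507, and the fingers sit about 26 mm in front of its middle. I'll lower behind its right side.

Emit:
{"api": "jog_arm", "payload": {
  "deltas": [
    [[0,0,0],[0.006,0,0.03],0.085],
    [[0,0,0],[0.006,0,0.06],0.085],
    [[0,0,0],[0.006,0,0.085],0.085],
    [[0,0,0],[0.006,0,0.105],0.085],
    [[0,0,0],[0.006,0,0.113],0.085],
    [[0,0,0],[0.006,0,0.113],0.085],
    [[0,0,0],[0.006,0,0.113],0.085]
  ]
}}

```text
t: 2.58
tool_pos: [0.3918, 0.0394, 0.02]
tool_rot: [-2.259, 2.181, -0.003]
contact_force: [0.4, -0.4, 0.9]
opening: 0.085
```

```bash
python3 - <<'E'
from h import *
from station import ctrl,get_image
o=ctrl.get_obs()
print(o['t'],o['tool_pos'],o['q'],o['contact_force'])
print(delta(o,[.395,.047,.006],Rt(-88)))
for n in("scene","wrist"): cv2.imwrite(f"pics/{n}2.png",get_image(n)[:,:,::-1])
E
```

```text
2.5833 [0.39176829 0.03937149 0.02004244] [-8.93936233e-02 -2.98142099e-01  2.30831643e+00 -4.25678029e-05
  1.12898216e+00  1.44591709e+00] [ 0.35406943 -0.41841843  0.94064004]
(array([-0.14, -0.02,  0.03]), array([-0.0075, -0.0035,  0.014 ]))
```

View pics/scene2.png

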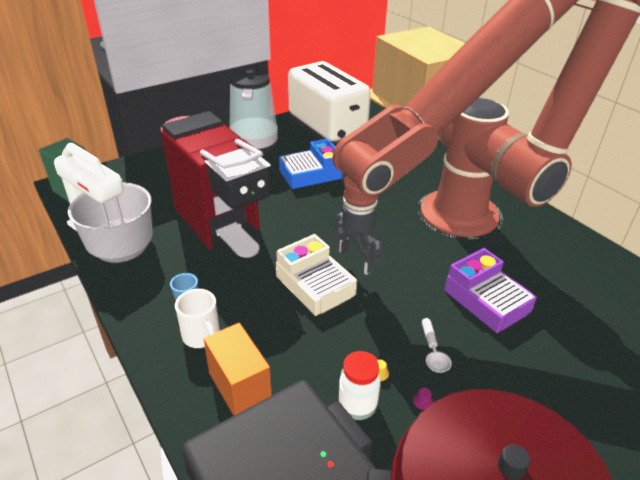

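View pics/wrist2.png

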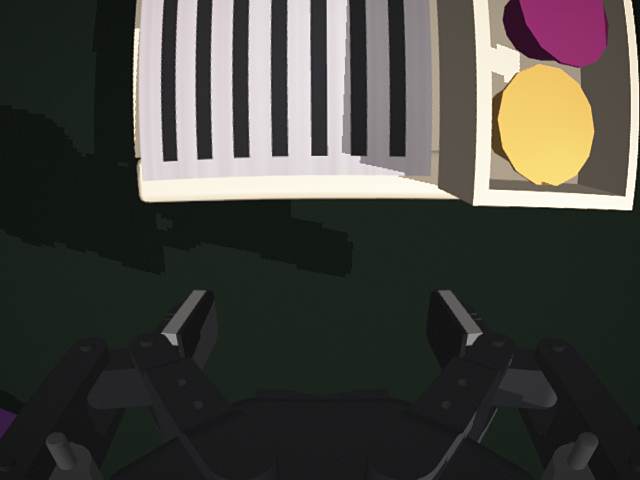

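Emit:
{"api": "jog_arm", "payload": {
  "deltas": [
    [[0,0,0],[0,-0.01,0.012],0.085],
    [[0,0,0],[0,-0.02,0.013],0.085],
    [[0,0,0],[0,-0.028,0.013],0.085],
    [[0,0,0],[0,-0.034,0.013],0.085],
    [[0,0,0],[0,-0.04,0.013],0.085],
    [[0,0,0],[0,-0.046,0.013],0.085],
    [[0,0,0],[0,-0.052,0.013],0.085],
    [[0,0,0],[0,-0.058,0.013],0.085],
    [[0,0,0],[0,-0.064,0.013],0.085],
    [[0,0,0],[0,-0.07,0.013],0.085],
    [[0,0,0],[0,-0.076,0.013],0.085],
    [[0,0,0],[0,-0.082,0.013],0.085]
  ]
}}

```text
t: 3.68
tool_pos: [0.4721, 0.0425, 0.0056]
tool_rot: [2.26, -2.18, -0.002]
contact_force: [-5.1, -0.2, 4.3]
opening: 0.0852
```

```bash
python3 - <<'E'
from h import *
from station import ctrl,get_image
o=ctrl.get_obs()
print(o['t'],o['tool_pos'],o['q'],o['contact_force'])
for n in("scene","wrist"): cv2.imwrite(f"pics/{n}3.png",get_image(n)[:,:,::-1])
cv2.imwrite("pics/c3.png",crop(cv2.imread("pics/scene3.png"),200,180,180,140,4))
E
```

```text
3.6833 [0.47206454 0.04249522 0.0056068 ] [-6.72488016e-02 -4.40585555e-02  2.11996059e+00 -3.22594543e-04
  1.06750132e+00  1.46800585e+00] [-5.08181326 -0.23639607  4.33800075]
```

View pics/c3.png

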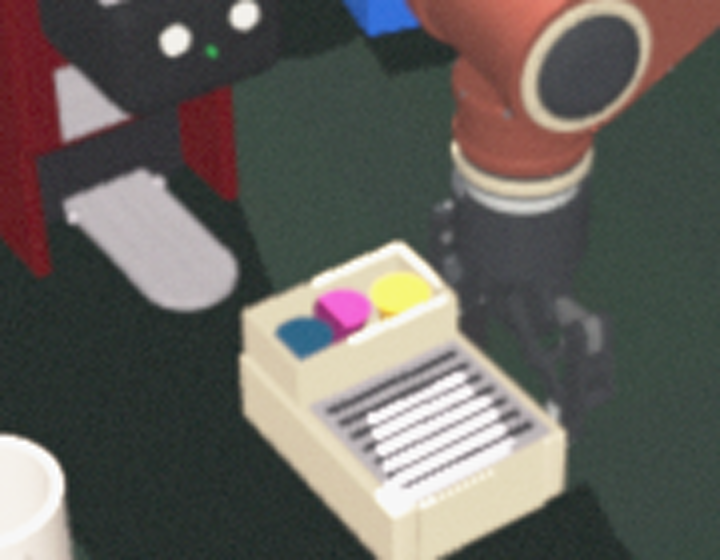

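View pics/wrist3.png

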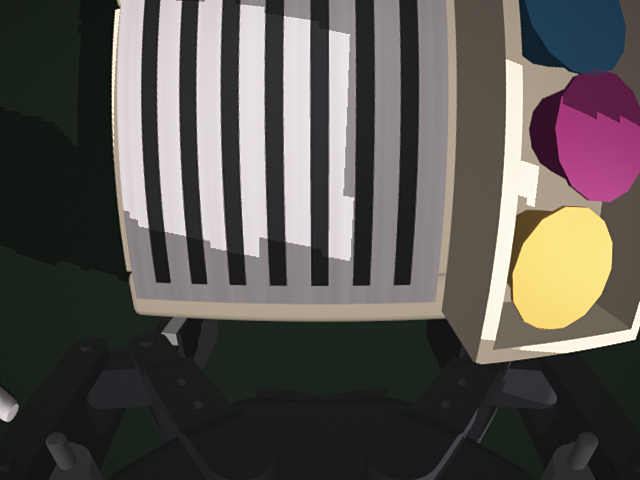

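```bash
python3 - <<'E'
from h import *
np.set_printoptions(precision=4,suppress=True)
S=lambda p,z: cast("scene",np.array(p)/4+[200,180]-.375,z)[:,:2]
b=S([[245,312],[398,243],[457,297],[298,372]],.078); t=S([[390,513],[565,436],[240,357]],.048); bt=S([[240,415],[563,488]],0)
print(b,b.mean(0),t,bt)
b0=S([[307,283],[458,216],[518,265],[365,340]],.078);print(b0.mean(0))
for B in(b0,b):
  for i,j in((1,0),(2,3)): d=B[j]-B[i];print(np.degrees(np.arctan2(d[1],d[0])))
  for i,j in((0,3),(1,2)): d=B[j]-B[i];print(np.degrees(np.arctan2(d[1],d[0]))-90)
rx=lambda y:.573+(-.172-y)*.036
print(rx(b.mean(0)[1]), rx(.03))
E
```

```text
[[ 0.5952 -0.0467]
 [ 0.4891 -0.0524]
 [ 0.4872  0.0076]
 [ 0.5957  0.0134]] [ 0.5418 -0.0195] [[ 0.5952  0.1068]
 [ 0.483   0.1096]
 [ 0.6012 -0.045 ]] [[ 0.602  -0.0487]
 [ 0.4779  0.1039]]
[ 0.4975 -0.0227]
2.6448270024057488
4.112837980954084
1.7882051524742053
3.7430172874525454
3.083293915799371
3.035380179810534
-0.41434912120317335
1.839904334946155
0.5675103288143934 0.565728
```

Emit:
{"api": "jog_arm", "payload": {
  "deltas": [
    [[0,0,0],[0,-0.006,0],0.085],
    [[0,0,0],[0,-0.012,0],0.085],
    [[0,0,0],[0,-0.018,0],0.085],
    [[0,0,0],[0,-0.022,0],0.085],
    [[0,0,0],[0,-0.025,0],0.085],
    [[0,0,0],[0,-0.025,0],0.085],
    [[0,0,0],[0,-0.015,0],0.085],
    [[0,0,0],[0,0.015,0],0.085],
    [[0,0,0],[0,0.035,0],0.085],
    [[0,0,0],[0,0.045,-0.03],0.085],
    [[0,0,0],[0,0.045,-0.07],0.085],
    [[0,0,0],[0,0.045,-0.11],0.085]
  ]
}}

```text
t: 4.78
tool_pos: [0.4247, 0.0411, 0.1149]
tool_rot: [2.259, -2.18, -0.003]
contact_force: [1.6, -0.3, 0.4]
opening: 0.0853
```

```bash
python3 - <<'E'
from h import *
from station import ctrl,get_image
o=ctrl.get_obs()
print(o['t'],o['tool_pos'],o['q'],o['contact_force'])
for n in("scene","side"): cv2.imwrite(f"pics/{n}4.png",get_image(n)[:,:,::-1])
cv2.imwrite("pics/c4.png",crop(cv2.imread("pics/scene4.png"),200,180,180,140,4))
cv2.imwrite("pics/d4.png",crop(cv2.imread("pics/side4.png"),240,160,150,150,4))
print(delta(o,[.563,.16,.22],Rt(2,30)))
E
```

```text
4.7833 [0.42466155 0.04106749 0.114851  ] [-7.84895325e-02 -3.49732111e-01  2.17162362e+00  1.41454564e-04
  1.32241168e+00  1.45664844e+00] [ 1.63522928 -0.27380059  0.38245244]
(array([-23.42,  23.64, -87.67]), array([-0.114 , -0.1422, -0.1055]))
```

View pics/c4.png

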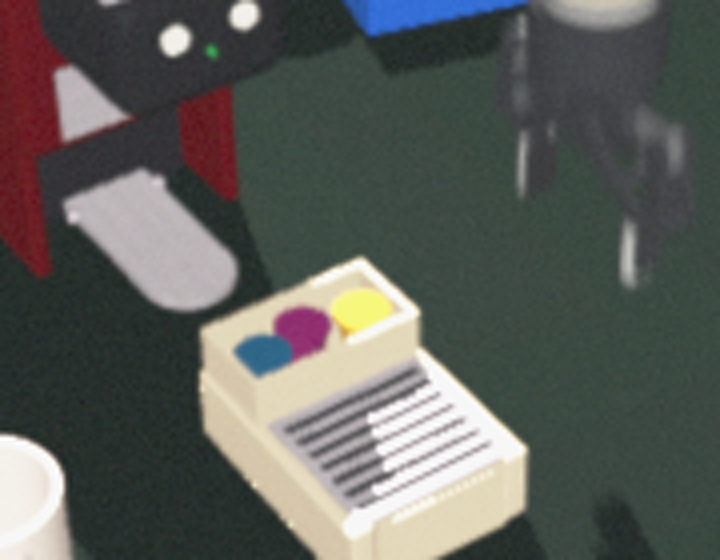

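View pics/d4.png

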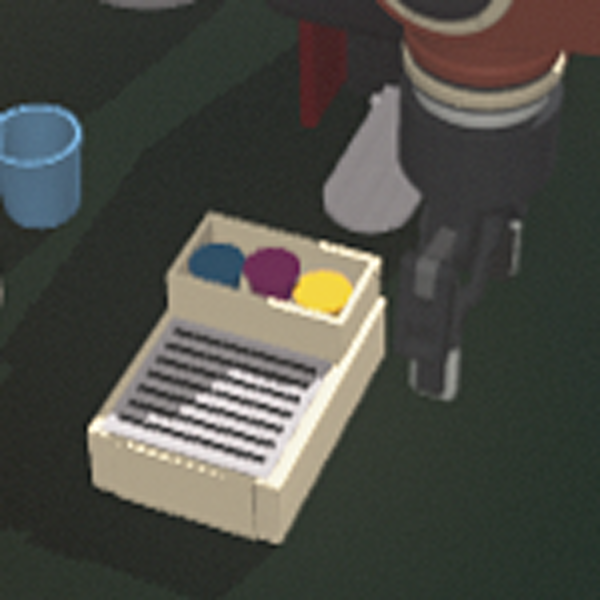

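```bash
python3 - <<'E'
from h import *
np.set_printoptions(precision=4,suppress=True)
S=lambda p,z: cast("scene",np.array(p)/4+[200,180]-.375,z)[:,:2]
D=lambda p,z: cast("side",np.array(p)/4+[240,160]-.375,z)[:,:2]
rx=lambda y:.573+(-.172-y)*.036
for B in (S([[203,330],[362,257],[420,311],[258,388]],.078),D([[210,212],[381,262],[340,325],[168,281]],.078)):
    print(B,B.mean(0),rx(B.mean(0)[1]))
    print([np.degrees(np.arctan2(*(B[j]-B[i])[::-1])) for i,j in((1,0),(2,3),(0,3),(1,2))])
t=D([[90,432],[283,487],[385,300]],.048);t2=S([[352,525],[526,450],[203,375]],.048)
for t in(t,t2): print(t,"centre from diagonal",(t[2]+t[0])/2 if t is not t2 else (t[1]+t[2])/2, "front mid",(t[0]+t[1])/2)
print(D([[93,487],[280,543]],0))
E
```

```text
[[ 0.6226 -0.0459]
 [ 0.5137 -0.0527]
 [ 0.5116  0.0065]
 [ 0.6204  0.0127]] [ 0.5671 -0.0199] 0.5675226408446474
[np.float64(3.6157307439901314), np.float64(3.2966408174892545), np.float64(92.06434623366397), np.float64(92.07498744629144)]
[[ 0.6241 -0.0499]
 [ 0.515  -0.051 ]
 [ 0.5155  0.0056]
 [ 0.6196  0.0127]] [ 0.5685 -0.0207] 0.5675515833984128
[np.float64(0.5502382922265637), np.float64(3.89914579039166), np.float64(94.15978308623734), np.float64(89.42633198722199)]
[[ 0.6195  0.1098]
 [ 0.5056  0.103 ]
 [ 0.5124 -0.0517]] centre from diagonal [0.5659 0.0291] front mid [0.5625 0.1064]
[[ 0.6166  0.1033]
 [ 0.5073  0.1069]
 [ 0.6262 -0.043 ]] centre from diagonal [0.5668 0.032 ] front mid [0.562  0.1051]
[[0.6225 0.1092]
 [0.5084 0.1032]]
```

Emit:
{"api": "jog_arm", "payload": {
  "deltas": [
    [[-1.6,1.6,-6],[0,-0.005,-0.03],0.085],
    [[-3.2,3.2,-12],[-0.005,-0.015,-0.06],0.085],
    [[-4.8,4.8,-18],[-0.015,-0.03,-0.09],0.085],
    [[-6.4,6.4,-24],[-0.025,-0.045,-0.105],0.085],
    [[-8,8,-30],[-0.035,-0.06,-0.105],0.085],
    [[-9.6,9.6,-36],[-0.045,-0.075,-0.105],0.085],
    [[-11.2,11.2,-42],[-0.055,-0.09,-0.105],0.085],
    [[-12.8,12.8,-48],[-0.065,-0.1,-0.105],0.085],
    [[-14.4,14.4,-54],[-0.075,-0.11,-0.105],0.085],
    [[-16,16,-60],[-0.085,-0.12,-0.105],0.085],
    [[-17.6,17.6,-66],[-0.095,-0.13,-0.105],0.085],
    [[-19.2,19.2,-72],[-0.105,-0.135,-0.105],0.085]
  ]
}}

```text
t: 5.88
tool_pos: [0.5591, 0.1511, 0.2197]
tool_rot: [2.677, -0.337, 0.012]
contact_force: [0.4, 0.0, -0.1]
opening: 0.0854
```

```bash
python3 - <<'E'
from h import *
from station import ctrl,get_image
o=ctrl.get_obs()
print(o['t'],o['tool_pos'],o['q'],o['contact_force'])
print(delta(o,[.563,.145,.12],Rt(2,30)))
print("jar side",cast("side",[[203,330]],.115))
E
```

```text
5.8833 [0.55908042 0.1511339  0.21971532] [ 0.32424887  0.09603314  1.6324683  -0.40111874  1.60595351  0.59983946] [ 0.36351997  0.021348   -0.07186001]
(array([ -4.29,   4.09, -15.42]), array([-0.0009, -0.0379,  0.0925]))
jar side [[0.60861712 0.34019067 0.115     ]]
```

Emit:
{"api": "jog_arm", "payload": {
  "deltas": [
    [[-1.4,1.4,-5],[0,-0.005,0.01],0.085],
    [[-2.8,2.8,-10],[-0.001,-0.015,0.03],0.085],
    [[-4.3,4.1,-15.4],[-0.001,-0.025,0.055],0.085],
    [[-4.3,4.1,-15.4],[-0.001,-0.035,0.08],0.085],
    [[-4.3,4.1,-15.4],[-0.001,-0.038,0.092],0.085],
    [[-4.3,4.1,-15.4],[-0.001,-0.038,0.092],0.085]
  ]
}}

```text
t: 6.38
tool_pos: [0.5596, 0.1437, 0.1168]
tool_rot: [2.617, 0.039, 0.002]
contact_force: [-0.7, 0.1, -0.5]
opening: 0.0847
```

```bash
python3 - <<'E'
from h import *
from station import ctrl,get_image
o=ctrl.get_obs()
print(o['t'],o['tool_pos'],o['q'],o['contact_force'])
print(delta(o,[.563,.135,.014],Rt(2,30)),R.from_rotvec(o["tool_rot"]).as_matrix().round(3))
for n in("scene","side","wrist"): cv2.imwrite(f"pics/{n}5.png",get_image(n)[:,:,::-1])
E
```

```text
6.3833 [0.55958747 0.14366423 0.11678567] [ 0.35200871  0.18880308  1.73031584 -0.49846353  1.42902407  0.44584701] [-0.7409413   0.13165634 -0.48908537]
(array([ 0.06,  0.47, -0.15]), array([ 0.0038, -0.0439,  0.0933])) [[ 1.     0.028  0.009]
 [ 0.029 -0.865 -0.501]
 [-0.006  0.501 -0.866]]
```

View pics/side5.png

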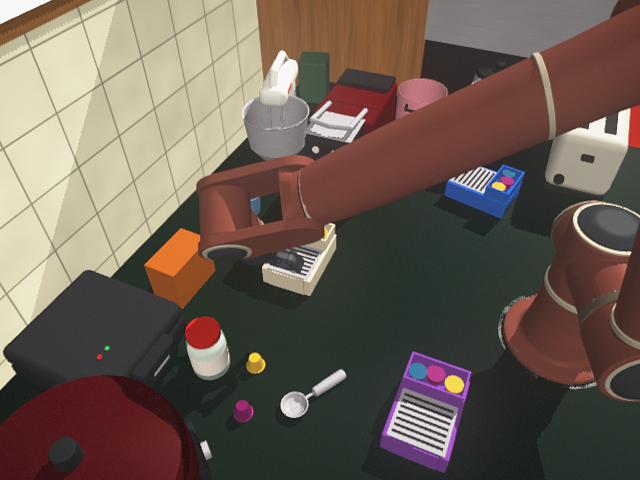

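View pics/wrist5.png

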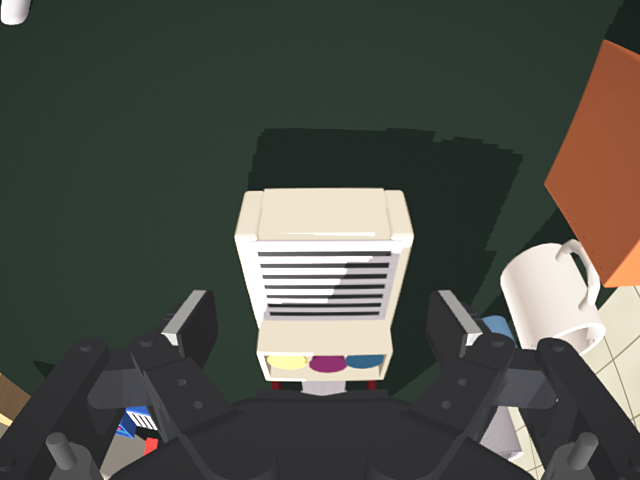

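Emit:
{"api": "jog_arm", "payload": {
  "deltas": [
    [[0,0.1,0],[0.001,-0.012,0.026],0.085],
    [[0,0.2,0],[0.002,-0.024,0.052],0.085],
    [[0,0.4,-0.1],[0.003,-0.036,0.078],0.085],
    [[0,0.4,-0.1],[0.0035,-0.044,0.093],0.085],
    [[0,0.4,-0.1],[0.0035,-0.044,0.093],0.085],
    [[0,0.4,-0.1],[0.0035,-0.044,0.093],0.085]
  ]
}}

```text
t: 7.03
tool_pos: [0.5671, 0.1367, 0.0197]
tool_rot: [2.619, 0.042, 0.022]
contact_force: [-0.3, 0.1, 1.2]
opening: 0.085
```

```bash
python3 - <<'E'
from h import *
from station import ctrl,get_image
o=ctrl.get_obs()
print(o['t'],o['tool_pos'],o['q'],o['contact_force'],o['wrist_torque'])
Rc=R.from_rotvec(o["tool_rot"])
print(delta(o,[.563,.135,.014],Rt(2,30)),"unit along rail in tool",Rc.inv().apply([np.sin(np.radians(2)),-np.cos(np.radians(2)),0]))
for n in("scene","wrist"): cv2.imwrite(f"pics/{n}6.png",get_image(n)[:,:,::-1])
E
```

```text
7.0333 [0.56706782 0.13671768 0.01971788] [ 0.33869116  0.32077606  1.75899671 -0.52449787  1.26942134  0.51896514] [-0.25452424  0.08304096  1.18542662] [ 0.17080097 -0.02562379 -0.01540506]
(array([-0.05, -0.35, -0.28]), array([-0.0042, -0.0015,  0.0057])) unit along rail in tool [0.00116249 0.8664538  0.4992559 ]
```

View pics/scene6.png

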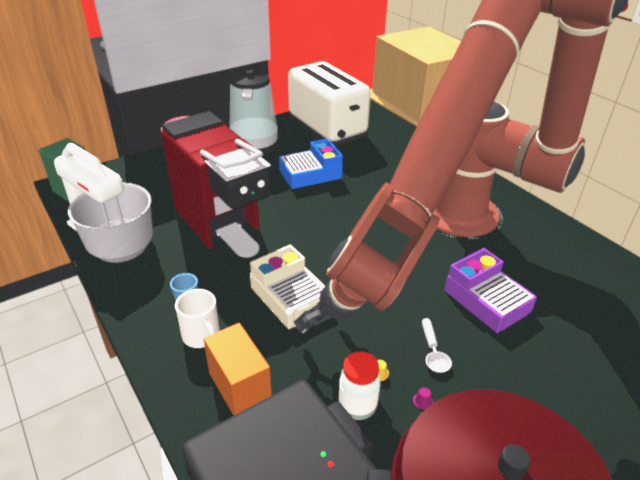

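View pics/wrist6.png

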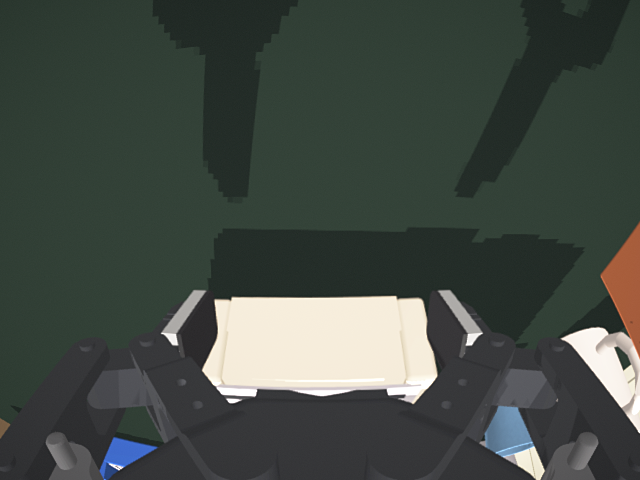

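Emit:
{"api": "jog_arm", "payload": {
  "deltas": [
    [[0,-0.3,-0.3],[-0.004,-0.002,0.0035],0.06],
    [[0,-0.3,-0.3],[-0.004,0.0067,0.0085],0.06],
    [[0,-0.3,-0.3],[-0.004,0.0153,0.0135],0.06],
    [[0,-0.3,-0.3],[-0.004,0.0205,0.0165],0.06],
    [[0,-0.3,-0.3],[-0.004,0.0266,0.02],0.06],
    [[0,-0.3,-0.3],[-0.004,0.0326,0.0235],0.06],
    [[0,-0.3,-0.3],[-0.004,0.0387,0.027],0.06],
    [[0,-0.3,-0.3],[-0.004,0.0448,0.0305],0.06],
    [[0,-0.3,-0.3],[-0.004,0.0508,0.034],0.06],
    [[0,-0.3,-0.3],[-0.004,0.0569,0.0375],0.06],
    [[0,-0.3,-0.3],[-0.004,0.063,0.041],0.06],
    [[0,-0.3,-0.3],[-0.004,0.069,0.0445],0.06]
  ]
}}

```text
t: 8.13
tool_pos: [0.5651, 0.0539, 0.0144]
tool_rot: [2.618, 0.047, 0.012]
contact_force: [0.3, 4.7, 2.9]
opening: 0.0598
```

```bash
cat > look.py <<'E'
from h import *
import sys
from station import ctrl,get_image
k=sys.argv[1]
o=ctrl.get_obs()
np.set_printoptions(precision=4,suppress=True)
print(o['t'],o['tool_pos'],o['q'],o['contact_force'],o['opening'])
Rc=R.from_rotvec(o["tool_rot"])
print(delta(o,[.563+.035*(.135-o['tool_pos'][1]),o['tool_pos'][1],.015],Rt(2,30)),Rc.inv().apply([np.sin(np.radians(2)),-np.cos(np.radians(2)),0]))
for n in sys.argv[2:]: cv2.imwrite(f"pics/{n}{k}.png",get_image(n)[:,:,::-1])
if "scene" in sys.argv: cv2.imwrite(f"pics/c{k}.png",crop(cv2.imread(f"pics/scene{k}.png"),180,180,180,140,4))
E
python3 look.py 7 scene wrist
```

```text
8.1333 [0.5651 0.0539 0.0144] [ 0.2069  0.2653  1.8397 -0.5573  1.1944  0.4218] [0.3054 4.7119 2.9173] 0.05982238417608905
(array([-0.05,  0.  ,  0.07]), array([ 0.0007,  0.0003, -0.0005])) [-0.001   0.8664  0.4993]
```

View pics/c7.png

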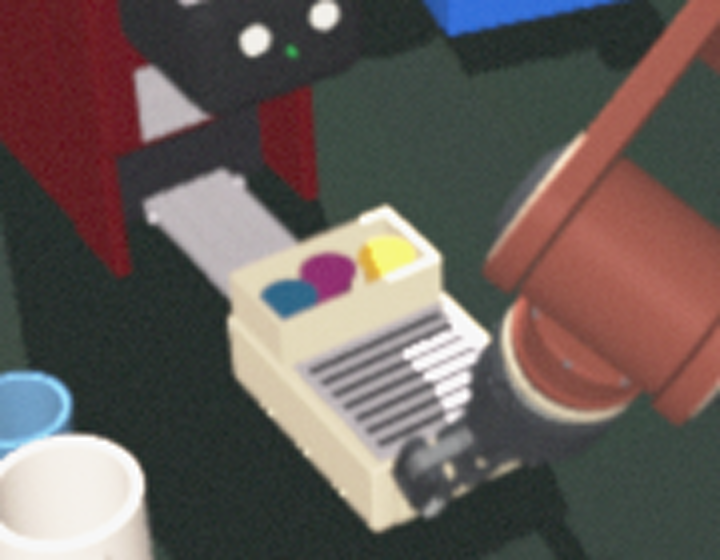

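View pics/wrist7.png

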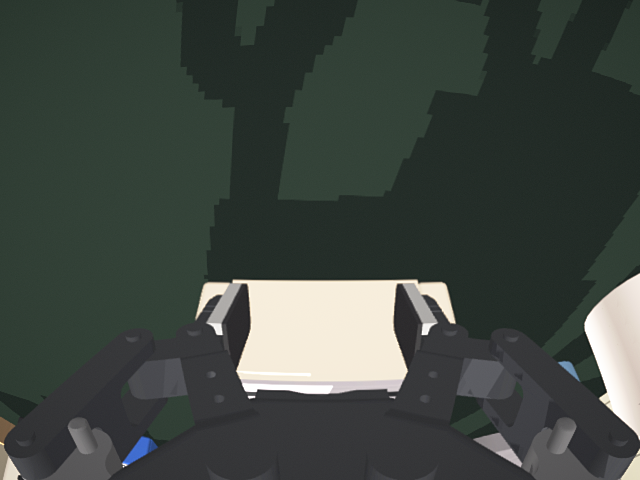

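```bash
python3 - <<'E'
from h import *
np.set_printoptions(precision=4,suppress=True)
S=lambda p,z: cast("scene",np.array(p)/4+[180,180]-.375,z)[:,:2]
rx=lambda y:.573+(-.172-y)*.036
B=S([[231,277],[389,205],[442,256],[282,333]],.078)
print(B,B.mean(0),rx(B.mean(0)[1]))
print([np.degrees(np.arctan2(*(B[j]-B[i])[::-1])) for i,j in((1,0),(2,3),(0,3),(1,2))])
print(S([[377,530],[236,378]],0))
E
```

```text
[[ 0.6254 -0.1032]
 [ 0.5145 -0.1123]
 [ 0.5133 -0.0535]
 [ 0.6242 -0.0439]] [ 0.5694 -0.0782] 0.569624317072877
[np.float64(4.66644230534336), np.float64(4.952146707045482), np.float64(91.15802878741475), np.float64(91.20637168910186)]
[[ 0.6209  0.0499]
 [ 0.6283 -0.1043]]
```

Emit:
{"api": "jog_arm", "payload": {
  "deltas": [
    [[0,0,0],[0,0.0043,0.0025],0.06],
    [[0,0,0],[0,0.0087,0.005],0.06],
    [[0,0,0],[0,0.013,0.0075],0.06],
    [[0,0,0],[0,0.0173,0.01],0.06],
    [[0,0,0],[0,0.0217,0.0125],0.06],
    [[0,0,0],[0,0.026,0.015],0.06],
    [[0,0,0],[0,0.0303,0.0175],0.06],
    [[0,0,0],[0,0.0346,0.02],0.06]
  ]
}}

```text
t: 8.9
tool_pos: [0.5662, 0.014, 0.014]
tool_rot: [2.618, 0.047, 0.011]
contact_force: [-0.1, 1.8, -0.6]
opening: 0.06
```

```bash
python3 look.py 8 scene wrist
```

```text
8.9 [0.5662 0.014  0.014 ] [ 0.1391  0.2449  1.8657 -0.5726  1.1592  0.3715] [-0.1301  1.7693 -0.6476] 0.06003160312309713
(array([-0.04,  0.05,  0.08]), array([ 0.0011,  0.0005, -0.0009])) [-0.0009  0.8664  0.4993]
```

View pics/c8.png

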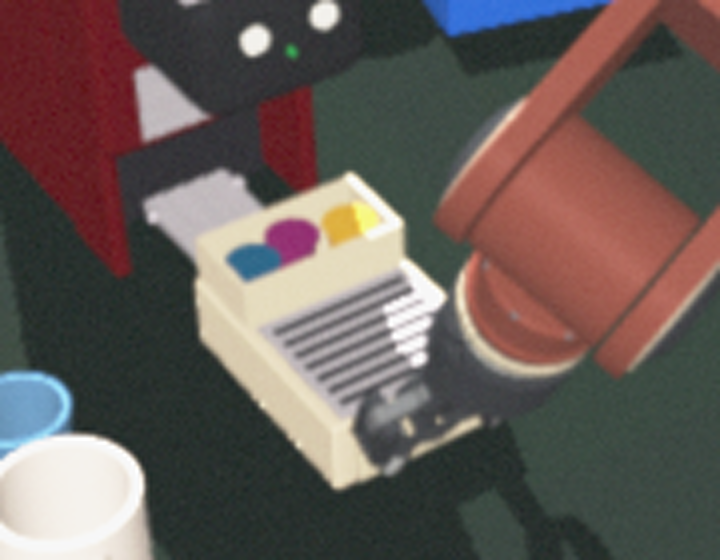

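View pics/wrist8.png

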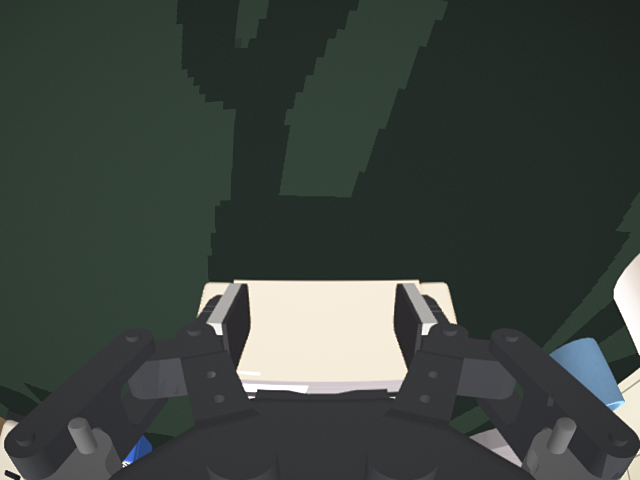

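The tray is running straight and its mouth has passed the rail nose. I'll continue gently.

Emit:
{"api": "jog_arm", "payload": {
  "deltas": [
    [[0,0,0],[0,0.0035,0.002],0.06],
    [[0,0,0],[0,0.007,0.004],0.06],
    [[0,0,0],[0,0.0104,0.006],0.06],
    [[0,0,0],[0,0.0139,0.008],0.06],
    [[0,0,0],[0,0.0173,0.01],0.06],
    [[0,0,0],[0,0.0208,0.012],0.06]
  ]
}}

```text
t: 9.5
tool_pos: [0.5675, -0.0096, 0.0145]
tool_rot: [2.619, 0.047, 0.012]
contact_force: [0.7, 1.8, -0.6]
opening: 0.0601
```

```bash
python3 look.py 9 scene
```

```text
9.5 [ 0.5675 -0.0096  0.0145] [ 0.0979  0.2344  1.8774 -0.581   1.138   0.3401] [ 0.6759  1.8494 -0.5807] 0.06014261286198898
(array([-0.05, -0.01,  0.07]), array([ 0.0006,  0.0003, -0.0005])) [-0.0011  0.8665  0.4992]
```

View pics/c9.png

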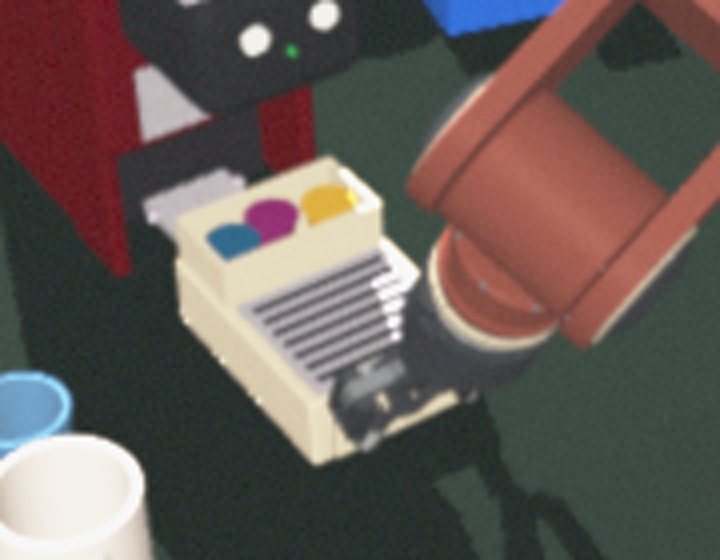

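Emit:
{"api": "jog_arm", "payload": {
  "deltas": [
    [[0,0,0],[0,0.0043,0.0025],0.06],
    [[0,0,0],[0,0.0087,0.005],0.06],
    [[0,0,0],[0,0.013,0.0075],0.06],
    [[0,0,0],[0,0.0173,0.01],0.06],
    [[0,0,0],[0,0.0217,0.0125],0.06],
    [[0,0,0],[0,0.026,0.015],0.06],
    [[0,0,0],[0,0.0303,0.0175],0.06],
    [[0,0,0],[0,0.0346,0.02],0.06],
    [[0,0,0],[0,0.039,0.0225],0.06],
    [[0,0,0],[0,0.0433,0.025],0.06],
    [[0,0,0],[0,0.0476,0.0275],0.06],
    [[0,0,0],[0,0.052,0.03],0.06]
  ]
}}

```text
t: 10.55
tool_pos: [0.5696, -0.0698, 0.0144]
tool_rot: [2.618, 0.047, 0.012]
contact_force: [-0.1, 4.6, 1.2]
opening: 0.0601
```

```bash
python3 look.py 10 scene side
```

```text
10.55 [ 0.5696 -0.0698  0.0144] [-0.008   0.2175  1.8978 -0.5995  1.0847  0.2582] [-0.0869  4.6288  1.1839] 0.060079921732960256
(array([-0.04, -0.  ,  0.07]), array([ 0.0006,  0.0003, -0.0005])) [-0.0011  0.8664  0.4993]
```

View pics/c10.png

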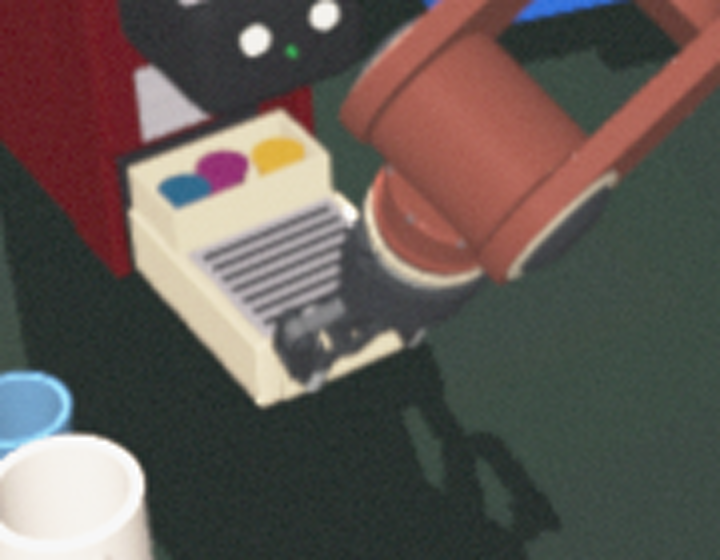

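View pics/side10.png

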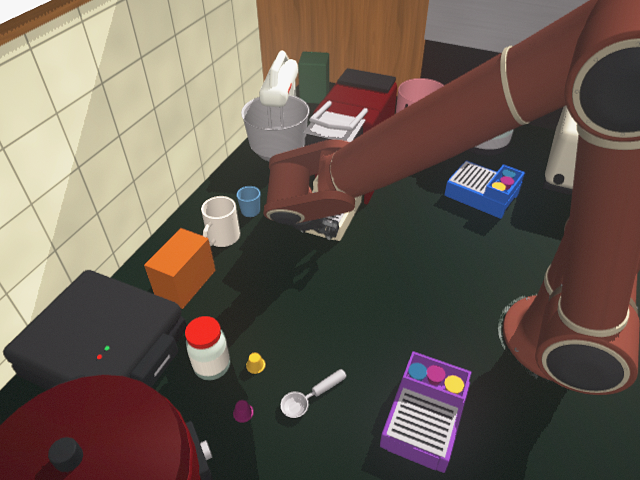

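Emit:
{"api": "jog_arm", "payload": {
  "deltas": [
    [[0,0,0],[0,0.0035,0.002],0.06],
    [[0,0,0],[0,0.007,0.004],0.06],
    [[0,0,0],[0,0.0104,0.006],0.06],
    [[0,0,0],[0,0.0139,0.008],0.06],
    [[0,0,0],[0,0.0173,0.01],0.06],
    [[0,0,0],[0,0.0208,0.012],0.06],
    [[0,0,0],[0,0.0234,0.0135],0.06]
  ]
}}

```text
t: 11.23
tool_pos: [0.5703, -0.0969, 0.0141]
tool_rot: [2.618, 0.047, 0.011]
contact_force: [-0.7, 2.0, 1.4]
opening: 0.0605
```

```bash
python3 look.py 11 scene
```

```text
11.2333 [ 0.5703 -0.0969  0.0141] [-0.056   0.2144  1.9023 -0.6063  1.061   0.2205] [-0.6894  2.0059  1.4104] 0.060528236455613255
(array([-0.04,  0.03,  0.07]), array([ 0.0009,  0.0005, -0.0008])) [-0.0008  0.8664  0.4993]
```

View pics/c11.png

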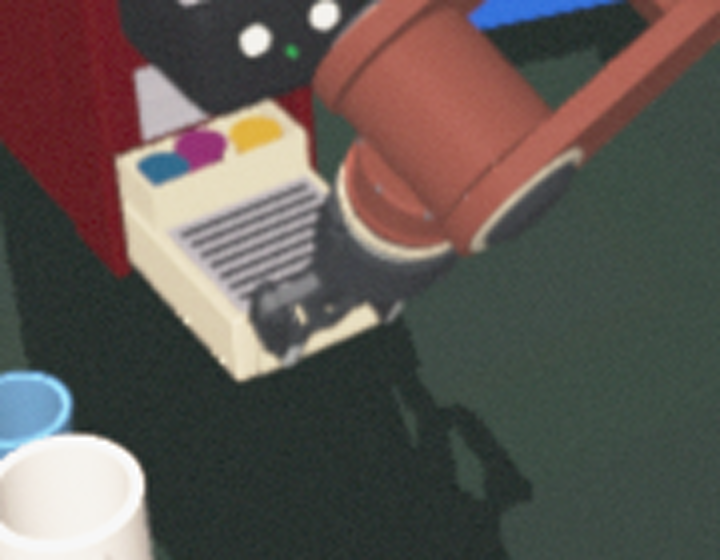

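Emit:
{"api": "jog_arm", "payload": {
  "deltas": [
    [[0,0,0],[0,0.0017,0.001],0.06],
    [[0,0,0],[0,0.0035,0.002],0.06],
    [[0,0,0],[0,0.0052,0.003],0.06]
  ]
}}

```text
t: 11.53
tool_pos: [0.5705, -0.1014, 0.014]
tool_rot: [2.621, 0.046, 0.011]
contact_force: [-1.7, 14.5, 5.6]
opening: 0.0602
```

Emit:
{"api": "jog_arm", "payload": {
  "deltas": [
    [[0,0,0],[0,0.0017,0.001],0.06],
    [[0,0,0],[0,0.0035,0.002],0.06],
    [[0,0,0],[0,0.0043,0.0025],0.06]
  ]
}}

```text
t: 11.78
tool_pos: [0.5709, -0.1047, 0.014]
tool_rot: [2.624, 0.045, 0.013]
contact_force: [-3.2, 15.9, 5.2]
opening: 0.0601
```

Emit:
{"api": "jog_arm", "payload": {
  "deltas": [
    [[0,0,0],[0,0.0017,0.001],0.06],
    [[0,0,0],[0,0.0026,0.0015],0.06]
  ]
}}

```text
t: 11.95
tool_pos: [0.5707, -0.1087, 0.014]
tool_rot: [2.621, 0.046, 0.011]
contact_force: [-1.8, 6.6, 1.1]
opening: 0.06
```

Emit:
{"api": "jog_arm", "payload": {
  "deltas": [
    [[0,0,0],[0,0.0009,0.0005],0.06],
    [[0,0,0],[0,0.0013,0.0008],0.06]
  ]
}}

```text
t: 12.12
tool_pos: [0.5709, -0.1121, 0.0142]
tool_rot: [2.617, 0.048, 0.011]
contact_force: [-0.1, -1.0, 0.4]
opening: 0.0599
```

Emit:
{"api": "jog_arm", "payload": {
  "deltas": [
    [[0,0,0],[0,0.0009,0.0005],0.06],
    [[0,0,0],[0,0.0009,0.0005],0.06]
  ]
}}

```text
t: 12.28
tool_pos: [0.571, -0.1132, 0.0142]
tool_rot: [2.618, 0.047, 0.011]
contact_force: [-0.5, 0.9, 0.9]
opening: 0.06
```

```bash
python3 look.py 12 scene
```

```text
12.2833 [ 0.571  -0.1132  0.0142] [-0.0849  0.2135  1.9031 -0.6099  1.0467  0.1974] [-0.5351  0.8766  0.9139] 0.06000806643585132
(array([-0.04,  0.03,  0.06]), array([ 0.0007,  0.0004, -0.0007])) [-0.0008  0.8664  0.4994]
```

View pics/c12.png

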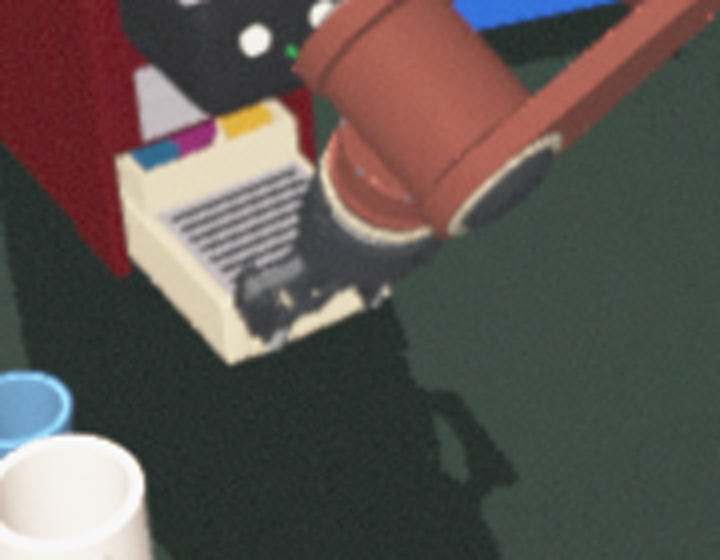

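Emit:
{"api": "jog_arm", "payload": {
  "deltas": [
    [[0,0,0],[0,0.0009,0.0005],0.06],
    [[0,0,0],[0,0.0013,0.0008],0.06]
  ]
}}

```text
t: 12.5
tool_pos: [0.5711, -0.1135, 0.0141]
tool_rot: [2.62, 0.047, 0.012]
contact_force: [-2.1, 8.4, 4.0]
opening: 0.0601
```

Emit:
{"api": "jog_arm", "payload": {
  "deltas": [
    [[0,0,0],[0,0.0009,0.0005],0.06],
    [[0,0,0],[0,0.0009,0.0005],0.06]
  ]
}}

```text
t: 12.67
tool_pos: [0.5711, -0.1136, 0.0141]
tool_rot: [2.622, 0.047, 0.012]
contact_force: [-3.0, 11.8, 5.1]
opening: 0.06
```

Emit:
{"api": "jog_arm", "payload": {
  "deltas": [
    [[0,0,0],[0,0.0009,0.0005],0.06],
    [[0,0,0],[0,0.0013,0.0008],0.06],
    [[0,0,0],[0,0.0013,0.0008],0.06]
  ]
}}

```text
t: 12.92
tool_pos: [0.5711, -0.1138, 0.014]
tool_rot: [2.624, 0.047, 0.012]
contact_force: [-5.1, 18.6, 7.3]
opening: 0.0598
```

It's on the stop: the force rose to 18.6 N with no motion, after falling to about 0 past the catch peak. I'll retreat.

Emit:
{"api": "jog_arm", "payload": {
  "deltas": [
    [[0,0,0],[0,-0.005,-0.003],0.06],
    [[0,0,0],[0,-0.014,-0.008],0.06],
    [[0,0,0],[0,-0.03,-0.0175],0.06],
    [[0,0,0],[0,-0.052,-0.03],0.06],
    [[0,0,0],[0,-0.0735,-0.0425],0.06],
    [[0,0,0],[0,-0.0735,-0.06],0.06],
    [[0,0,0],[0,-0.0735,-0.09],0.06],
    [[0,0,0],[0,-0.0735,-0.12],0.06],
    [[0,0,0],[0,-0.0735,-0.16],0.06],
    [[0,0,0],[0,-0.0735,-0.2],0.06],
    [[0,0,0],[0,-0.0735,-0.24],0.06],
    [[0,0,0],[0,-0.0735,-0.24],0.06]
  ]
}}

```text
t: 13.92
tool_pos: [0.569, 0.0697, 0.1945]
tool_rot: [2.62, 0.046, 0.032]
contact_force: [0.6, -0.6, 1.1]
opening: 0.0598
```

```bash
python3 look.py 13 scene side wrist; python3 -c "
from h import *
cv2.imwrite('pics/d13.png',crop(cv2.imread('pics/side13.png'),260,120,150,150,4))"
```

```text
13.9167 [0.569  0.0697 0.1945] [ 0.232   0.045   1.7468 -0.5164  1.4623  0.2834] [ 0.6181 -0.5893  1.1315] 0.059791731762001726
(array([-0.15, -0.8 , -0.19]), array([-0.0062, -0.0895,  0.1555])) [-0.0041  0.8673  0.4978]
```

View pics/scene13.png

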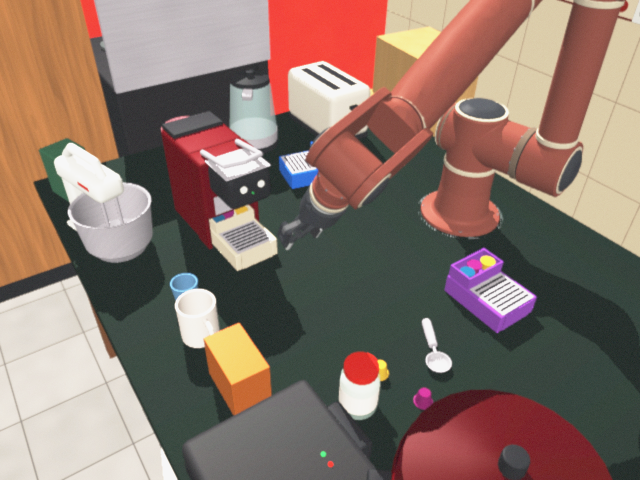

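View pics/side13.png

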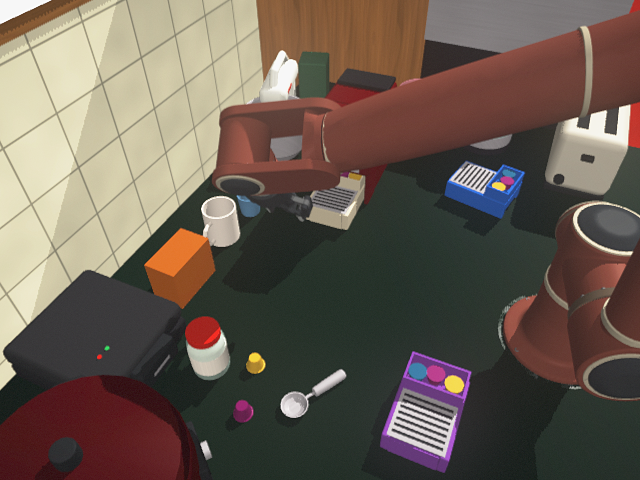

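View pics/c13.png

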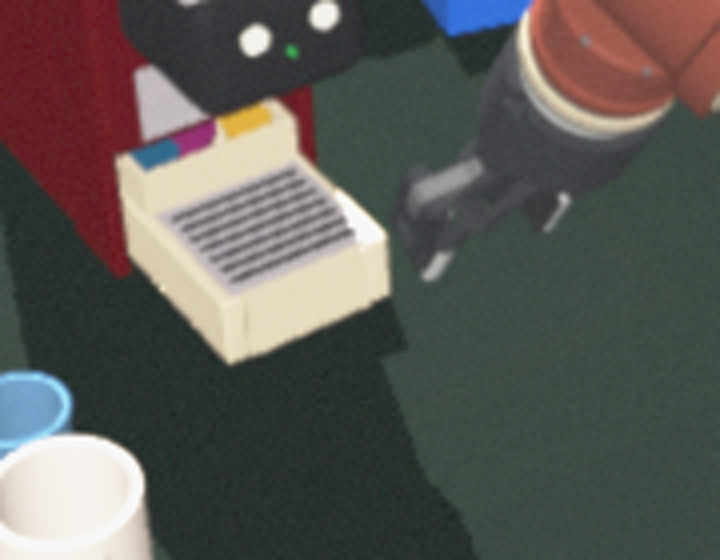

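```bash
python3 - <<'E'
from h import *
from station import job
S=lambda p,z: cast("scene",np.array(p)/4+[180,180]-.375,z)[:,:2].round(4)
print(S([[230,363],[387,295]],0),S([[230,303],[388,237]],.048))
print(job.finish_job())
E
```

```text
[[ 0.6251 -0.1183]
 [ 0.5133 -0.1217]] [[ 0.6223 -0.1157]
 [ 0.5124 -0.1189]]
the job is handed in; nothing more can be done
None
```

The tray is on the rail and fully home, and I handed the job in after about 14 s. I pushed its right side about 70 mm to line it up with the rail. Then I pushed its front with the gripper leaning back 30°, down on the counter the whole way.

**Catch:** my steps showed the force rising to about 16 N and falling to nearly 0 as the catch drew the tray in. Pushing on, the force climbed to 18.6 N with almost no further movement, so the tray was against the stop.

**After backing off:** the tray stayed put. Its front measured at y ≈ -0.119 m, which matches the home position worked out from the rail. In the last pictures the cups, jar, carton, spoon and capsules stand where they were.

**Disagreement:** reading the machine's feet instead of the rail put home about 12 mm further in. I trusted the rail, because the point where the catch began to resist and the hard stop both agreed with it. Forces were only read between moves, so a short peak during a move could have been missed.

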